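# Reverse the ratchet and clamp the culture jar's lid down

### The arm

A 6-joint arm with a two-finger parallel gripper is mounted at the origin on a cart in front of the work surface, level with it; the furniture and walls round the work are solid. World frame = base frame: x ahead of the robot, y to its left, z up, the work surface at z = 0. Lengths are in m, angles in rad, forces in N, time in s.
With the tool pointing down it reaches from about 0.25 to 0.775 m from the base axis. Payload 4 kg.
Tool frame: the origin (TCP) lies where the fingers leave the gripper's body, on its centre line; the fingertips stand 97 mm ahead of it and the grasp point (between the pads) lies 78 mm ahead of it; z points along the fingers, y is the line along which they close (so a half turn about z gives the same grasp; the last joint's range is limited). The gripper opens to 94 mm and grips with 3 to 60 N. Pads are 16 mm wide; open, the fingers measure 119 mm over their backs; the gripper's body (75 mm by 177 mm) begins 78 mm behind the grasp point.
Start: joints at [1.153, 0.087, 1.371, -0, 1.684, -0.103], TCP at [0.17, 0.523, 0.303] pointing down, gripper open.
Joint ranges: [-3.1, 3.1], [-0.76, 2.03], [0.27, 2.55], [-1.08, 4.22], [0.17, 2.65], [-2.57, 2.57]. Speed limits (rad/s): [2.79, 2.79, 3.14, 3.14, 3.14, 3.14].

### API

Orientations are given as a rotation vector (axis times angle).
In Python, from rig import get_state, read_camera, get_calibration, sign_off gives the robot as it stands.
- The arm moves only by the tool send_rows, never from a script. Its arguments are lists of equal length, an entry for each row: "travel": the shift along the tool's x, y, z in cm, a list of three; "yaw": the turn about the tool's z in rad; "fingers": the closure, from 0 (fully open) to 1 (shut). In form: {"travel": [[x, y, z], ...], "yaw": [yaw, ...], "fingers": [fingers, ...]}. A call has 1 to 10 rows; each row shifts and turns the commanded pose from where the row before left it, along the tool's axes as they then stand; what a row does not reach is not made up. A row lasts 1/10 s, in which the tool goes at most 50 mm and 8.59 degrees, less where a joint would pass 70% of its speed; a pose out of reach is approached as far as the arm can. A call with a gripper value outside its range is refused whole. The fingers move at their own pace and stop on an object; "newtons" is the grip in N (left out, the last holds). Time passes only in rows, so rows that do not move let the fingers close. It gives the time, the measured TCP pose, the force, the opening and the grip force at its end, in the units of the state.
- get_state(): the state, without advancing time (a new reading comes with each control period).
- read_camera(name): name is "side" or "top" or "wrist"; returns the picture (384x512x3 uint8, red, green, blue); there is no depth.
- get_calibration(name): a dict with "vertical_fov" (degrees; the focal length in pixels is half the picture's height over the tangent of half this angle, whatever the lens; pixels are square), "cx", "cy" (the principal point, pixels), "R" (3x3) and "t" (3): a world point X has camera coordinates R X + t. Camera axes: x right, y down, z forward; pixel columns grow to the right and rows downward; lengths in m; the calibration is good to about 2 mm. A picture is of the moment at which its call begins: read the wrist's pose just before it. get_calibration takes no time and is no camera call; for the wrist camera it gives the pose at the moment of the call.
- sign_off(): hands the job in; it is judged then, once.
The state is a dict: "time": time; "joint_positions": joint angles; "qd": joint speeds; "effort": joint torques, N m; "ee_pos": TCP position; "eef_rot": TCP orientation; "contact_force": force on the tool from outside, world axes, zero at the start; "torque": the same for the moment, N m; "opening": finger opening in m; "gripper_force": force on a finger pad.
Only numpy, scipy, OpenCV 4.12 (cv2) and the standard library are available. Lean on these libraries where they do the work, as an engineer would, in place of code of your own. Each camera call takes 0.05 s, during which the arm holds its last target. There are 200 camera calls.

### The job

The dishes are in the culture jar and its lid now has to be sealed, but the ratchet wrench on the clamp is still set to loosen. Flip the small reversing lever on the wrench head over to the tightening side, then swing the handle to and fro until the lid is pressed firmly on its gasket and the pull at the black grip has risen to about 9 or 10 N while it moves (turning the nut alone takes about 5.5 N); stop there, as over-tightening cracks the jar. Let go, with the lever left on the tightening side and nothing else on the desk disturbed.

Things in the scene. Friction and masses are not known exactly. Their poses are not given: they have to be found in the camera images.
- clamp_frame: Fixed clamp stand round the clear culture jar: aluminium foot 164 mm wide, three upright 10 mm rods on a 69 mm radius at 0 and +-120 degrees from its +x, capped 185 mm above the desk, and a three-armed bridge over the jar. Origin on the desk, at the foot's centre; z is the axis of jar, nut and wrench; -x is where the handle points when joint ratchet reads 0. Screwed down; carries all below.
- lid: Steel jar lid, 112 mm wide, under the bridge on a non-turning 14 mm threaded stem that sticks up through the nut. Origin: centre of its underside. The nut lowers it 3.8 mm per rad. At first 4 to 10 mm above the black gasket on the jar's rim, whose top lies 113 to 116 mm above the desk (not known better). Gasket 80 N per mm: sealed at 80 to 260 N of lid force; above 260 N the jar cracks.
- nut_top (a point): Centre of the top of the dark hexagon nut (29 mm wide) in the wrench head, on the stand's axis, 192 mm above the desk. It has 18 ratchet teeth, so up to 0.35 rad of a stroke is lost before it bites. Turning it takes 0.6 N m plus 0.0038 N m per N of lid force; only 0.6 rad of turn lies between 80 and 260 N. Let go, it holds itself (sinking back to 130 to 160 N if it was higher).
- ratchet (a joint): Swing of the ratchet wrench about the stand's upright axis, rad. 0: handle along the stand's -x; grows clockwise seen from above (handle goes left, seen from its free end looking at the nut). Stops at -0.82 and +0.82, where the handle meets the rods. It stays where it is left (0.12 N m drag). The bite of the pawl into a tooth gives a brief jolt that can be mistaken for tightness.
- handle_grip (a point): Middle of the wrench's black ribbed grip, 135 mm from the axis, 177 mm above the desk. A level bar along the handle, 68 long, 18 wide, 16 thick, free on all sides. Moving it sideways to drive takes about 5.5 N with the lid free, 7.6 N at the least seal, 9 to 10 N when right, 12.7 N when the jar cracks; read it in motion, a halted hand feels some 3 N less. The other way it clicks free at 1 to 2 N.
- reverser (a joint): Reversing lever, rad, about an upright pin on the wrench head 32 mm from the axis towards the handle. Sprung over centre; stops at -0.6 and +0.6, may rest at 0.3 either way on a tooth. Positive is clockwise from above: tab to the left, seen from the handle's free end looking at the nut. Negative (as found): drives counter-clockwise, loosens. Positive: drives clockwise, tightens.
- lever_tab (a point): Top of the upright thumb tab at the end of the dark steel reversing lever, 201 mm above the desk, 20.5 mm from the lever's pin. The tab is 7 mm thick (sideways), 11 mm long and stands 12 mm above the 4 mm lever arm; the flat top of the wrench head is 16 mm below this point. It travels about 23 mm sideways; some 2 N snaps it over, less than moves the wrench.
- agar_dish: Bystander: closed petri dish, 61 mm wide, 16 mm high, on the desk. Origin at the centre of its underside.
- timer: Bystander: round bench timer, 62 mm wide, 37 mm high. Origin at the centre of its underside.
- stain_violet: Bystander: dropper bottle with a dark cap, 32 mm wide, 99 mm high. Origin at the centre of its underside.
- stain_blue_b: Bystander: dropper bottle with a pale cap, 32 mm wide, 99 mm high. Origin at the centre of its underside.

How it is judged:
By the outcome, as a careful person would: the job done as asked, in the order asked, and still so for the second after the job is handed in, with the robot touching nothing.
It also fails if it takes over 72 s, if anything falls off the work surface, if the arm or the gripper's body presses on something with over 40 N, if the wrist force passes 120 N, or if a joint passes its speed limit or range.

## Working session

There is one attempt and no reset: what is moved stays moved. The work goes in short steps, Python scripts to look and compute and a tool call to move; the robot and the scene stay as the last step left them, time stands still between calls to the robot, and variables do not carry over. Pictures are saved under pics/ and viewed, at most 10 in all, crops included, and the job is handed in when it is done.

Besides the shell and the picture viewer there is one more tool, called after ">>>" as name(argument=value, ...), one argument or row to a line, values as JSON. send_rows: Moves the arm, as the interface text tells. Its arguments: {"type":"object","properties":{"travel":{"type":"array"},"yaw":{"type":"array"},"fingers":{"type":"array"},"newtons":{"type":"number"}},"required":["travel","yaw","fingers"]}

```bash
mkdir -p pics; ls; cat > h.py <<'E'
from rig import *
import numpy as np, cv2
def ray(cal,u,v):
    f=192/np.tan(np.radians(cal["vertical_fov"])/2)
    R=np.array(cal["R"]);t=np.array(cal["t"])
    return -R.T@t, R.T@np.array([(u-cal["cx"])/f,(v-cal["cy"])/f,1])
def atz(cal,u,v,z):
    c,d=ray(cal,u,v); return c+d*(z-c[2])/d[2]
def proj(cal,X):
    f=192/np.tan(np.radians(cal["vertical_fov"])/2)
    p=np.array(cal["R"])@np.array(X)+np.array(cal["t"]); return p[:2]/p[2]*f+[cal["cx"],cal["cy"]]
E
python3 - <<'E'
from h import *
s=get_state();print(s)
for n in("top","side"):
    im=read_camera(n);cv2.imwrite(f"pics/{n}0.png",im[:,:,::-1]);c=get_calibration(n);print(n,c)
a=cv2.imread("pics/top0.png");b=cv2.imread("pics/side0.png")
cv2.imwrite("pics/t1.png",cv2.resize(a,(800,600),interpolation=cv2.INTER_CUBIC))
cv2.imwrite("pics/s1.png",cv2.resize(b,(800,600),interpolation=cv2.INTER_CUBIC))
E
```

```text
pics
{'time': 0.0, 'joint_positions': array([ 1.15287426e+00,  8.79187768e-02,  1.37220586e+00, -2.51114751e-05,
        1.68363364e+00, -1.03116908e-01]), 'qd': array([ 2.34077632e-04, -4.95951309e-04,  1.75793153e-03,  2.48791319e-04,
       -2.84172431e-04, -4.75276214e-06]), 'effort': array([ 9.47430090e-04, -3.40177238e+01, -3.02430332e+01,  7.19532534e-02,
        3.27619747e-02, -1.46807288e-04]), 'ee_pos': array([0.17017824, 0.5226537 , 0.30154833]), 'eef_rot': array([-0.49237583, -3.10222605,  0.0032965 ]), 'contact_force': array([ 1.27388253, -0.9228574 ,  0.11749572]), 'torque': array([ 0.00402218, -0.04594212, -0.02152297]), 'gripper_force': 0.0, 'opening': 0.09365144131843998}
top {'vertical_fov': 51.11788697482771, 'cx': 261.0845473519658, 'cy': 191.83203940845635, 'R': array([[-0.02919453, -0.99924923, -0.02546878],
       [-0.99571676,  0.03130861, -0.08699371],
       [ 0.08772579,  0.02281995, -0.99588324]]), 't': array([-0.31459811,  0.57243256,  0.95251388])}
side {'vertical_fov': 54.28445976777825, 'cx': 256.18867460128314, 'cy': 199.74422092850403, 'R': array([[-0.34024336,  0.94026944,  0.0113065 ],
       [ 0.71813311,  0.26758644, -0.64240356],
       [-0.6070579 , -0.21045398, -0.76628313]]), 't': array([ 0.49343407, -0.20484254,  1.1991495 ])}
```

View pics/t1.png

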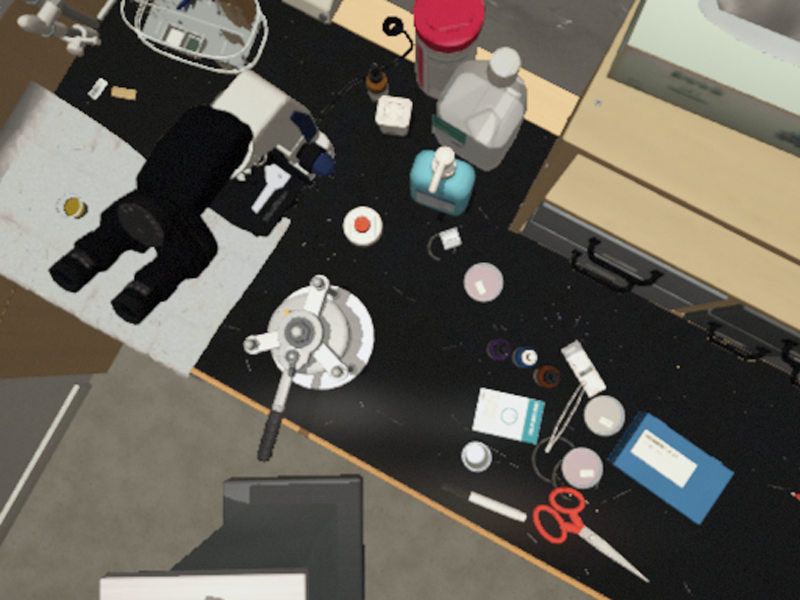

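View pics/s1.png

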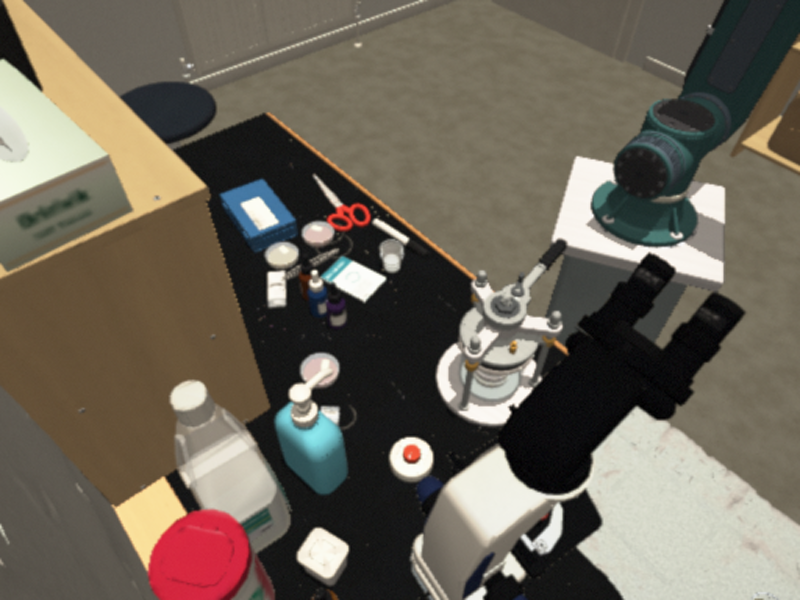

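```bash
python3 - <<'E'
from h import *
c=get_calibration("top");s=get_calibration("side")
P=lambda u,v,z:atz(c,u*.64,v*.64,z).round(4)
for n,u,v,z in [("nut",300,330,.192),("cap",320,284,.187),("cap",252,344,.187),("cap",338,372,.187),("grip far",264,457,.177),("grip near",276,413,.177),("timer",362,226,.037),("dish",484,282,.016),("violet",499,349,.1),("blue",526,357,.1)]:
    X=P(u,v,z);print(n,X,"side px/.64",(proj(s,X)/.64).round())
print("tcp",proj(c,get_state()["ee_pos"])/.64,proj(s,get_state()["ee_pos"])/.64)
im=cv2.imread("pics/top0.png")[165:300,140:245];a=cv2.resize(im,None,fx=4.4,fy=4.4,interpolation=cv2.INTER_CUBIC)
im=cv2.imread("pics/side0.png")[145:235,270:370];b=cv2.resize(im,None,fx=3.3,fy=3.3,interpolation=cv2.INTER_CUBIC)
o=np.zeros((594,800,3),np.uint8);o[:a.shape[0],:a.shape[1]]=a;o[:b.shape[0],465:465+b.shape[1]]=b[:,:335]
cv2.imwrite("pics/c2.png",o)
E
```

```text
nut [ 0.5131 -0.1966  0.192 ] side px/.64 [502. 303.]
cap [ 0.572  -0.2225  0.187 ] side px/.64 [471. 332.]
cap [ 0.4972 -0.1334  0.187 ] side px/.64 [551. 309.]
cap [ 0.4582 -0.2436  0.187 ] side px/.64 [478. 269.]
grip far [ 0.3525 -0.145   0.177 ] side px/.64 [559. 243.]
grip near [ 0.4078 -0.1611  0.177 ] side px/.64 [542. 265.]
timer [ 0.6777 -0.2645  0.037 ] side px/.64 [411. 447.]
dish [ 0.5871 -0.451   0.016 ] side px/.64 [318. 366.]
violet [ 0.4819 -0.46    0.1   ] side px/.64 [336. 283.]
blue [ 0.4696 -0.4974  0.1   ] side px/.64 [318. 272.]
tcp [-376.97084356  662.92250897] [1121.75487986  206.23518435]
```

View pics/c2.png

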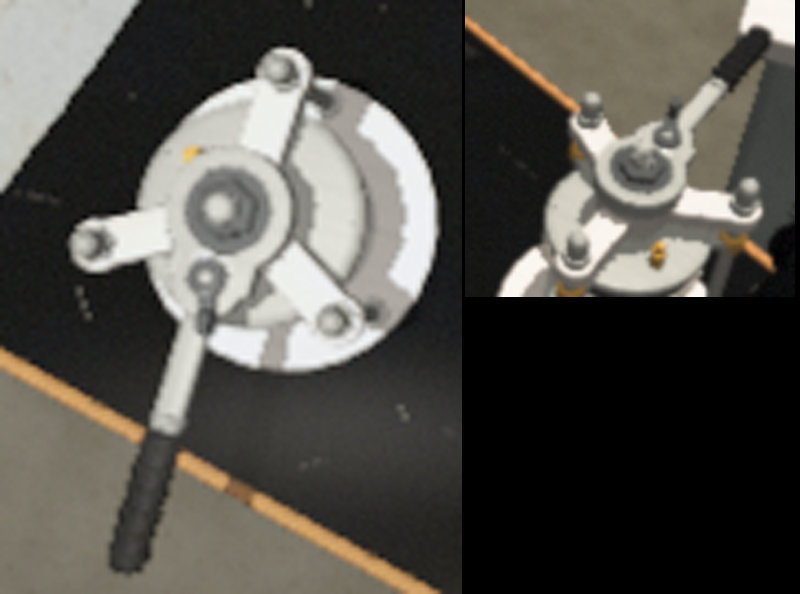

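```bash
python3 - <<'E'
from h import *
c=get_calibration("top");s=get_calibration("side")
for a,b in [((72,272),(730,312)),((130,305),(657,268)),((140,218),(610,300))]:
    o1,d1=ray(c,a[0]*.64,a[1]*.64);o2,d2=ray(s,b[0]*.64,b[1]*.64)
    k=np.linalg.lstsq(np.array([d1,-d2]).T,o2-o1,rcond=None)[0]
    p,q=o1+k[0]*d1,o2+k[1]*d2;print(p.round(3),q.round(3))
q=lambda u,v,z:atz(c,140+u/4.4,165+v/4.4,z).round(4)
print("tab",q(206,315,.201),"pin",q(207,278,.192),"nut",q(222,208,.198))
print("caps",q(280,68,.19),q(92,243,.19),q(334,321,.19))
print("grip",q(130,560,.177),q(162,437,.177))
E
```

```text
[0.576 0.021 0.332] [0.575 0.03  0.337]
[ 0.538 -0.045  0.337] [ 0.538 -0.044  0.338]
[ 0.623 -0.071  0.371] [ 0.628 -0.089  0.364]
tab [ 0.4631 -0.1875  0.201 ] pin [ 0.4796 -0.1863  0.192 ] nut [ 0.5108 -0.1947  0.198 ]
caps [ 0.5744 -0.2207  0.19  ] [ 0.497  -0.1335  0.19  ] [ 0.4586 -0.2432  0.19  ]
grip [ 0.3529 -0.1462  0.177 ] [ 0.4078 -0.1615  0.177 ]
```

>>> send_rows(
  travel=[
    [-2.5,-3.65,-1],
    [-2.5,-3.65,-1],
    [-2.5,-3.65,-1],
    [-2.5,-3.65,-1],
    [-2.5,-3.65,-1],
    [-2.5,-3.65,-1],
    [-2.5,-3.65,0],
    [-2.5,-3.65,0],
    [-2.5,-3.65,0],
  ],
  yaw=[0,0,0,0,0,0,0,0,0],
  fingers=[1,1,1,1,1,1,1,1,1],
  newtons=20,
)

```text
time: 1.0
ee_pos: [0.2823, 0.1393, 0.3625]
eef_rot: [0.491, 3.102, 0.0]
contact_force: [1.0, -0.5, -0.1]
opening: 0.0247
gripper_force: 0.0
```

>>> send_rows(
  travel=[
    [-2.5,-3.65,0],
    [-2.5,-3.65,0],
    [-2.5,-3.65,0],
    [-2.5,-3.65,0],
    [-2.5,-3.65,0],
    [-2.5,-3.65,0],
    [-2.5,-3.65,0],
    [-2.5,-3.65,0],
  ],
  yaw=[0,0,0,0,0,0,0,0],
  fingers=[1,1,1,1,1,1,1,1],
)

```text
time: 1.8
ee_pos: [0.3822, -0.2005, 0.3622]
eef_rot: [-0.494, -3.102, -0.001]
contact_force: [1.2, 0.3, 0.6]
opening: 0.0005
gripper_force: 0.0
```

>>> send_rows(
  travel=[
    [0,0,0],
    [0,0,0],
    [0,0,0],
    [0,0,0],
    [0,0,0],
    [0,0,0],
    [0,0,0],
    [0,0,0],
    [0,0,0],
    [0,0,0],
  ],
  yaw=[0.145,0.145,0.145,0.145,0.145,0.145,0.145,0.145,0.145,0.145],
  fingers=[1,1,1,1,1,1,1,1,1,1],
)

```text
time: 2.8
ee_pos: [0.3822, -0.1985, 0.3621]
eef_rot: [-2.431, -1.988, 0.0]
contact_force: [-0.6, -0.2, 1.1]
opening: 0.0005
gripper_force: 0.0
```

>>> send_rows(
  travel=[
    [0,0,0],
    [0,0,0],
  ],
  yaw=[0.13,0],
  fingers=[1,1],
)

```text
time: 3.0
ee_pos: [0.3822, -0.1985, 0.3621]
eef_rot: [-2.55, -1.834, 0.0]
contact_force: [0.0, -0.4, 0.4]
opening: 0.0005
gripper_force: 0.0
```

```bash
python3 - <<'E'
from h import *
s=get_state();c=get_calibration("wrist");im=read_camera("wrist")
np.save("w.npy",c,allow_pickle=True)
print(s["ee_pos"],s["eef_rot"],s["contact_force"],c["vertical_fov"],-np.array(c["R"]).T@c["t"])
for X in [(.462,-.19,.201),(.510,-.198,.192),(.38,-.154,.177)]:print(proj(c,X)/.64)
cv2.imwrite("pics/w1.png",cv2.resize(im[:,:,::-1],(800,600),interpolation=cv2.INTER_CUBIC))
E
```

```text
[ 0.38218004 -0.19853211  0.36211747] [-2.54954558e+00 -1.83379558e+00  3.83826789e-04] [ 0.02203244 -0.36166991  0.37989878] 70.33556846566468 [ 0.40432769 -0.13113937  0.4448222 ]
[526.32179423 257.21711689]
[604.02066553 242.06565354]
[373.82340185 238.54607014]
```

View pics/w1.png

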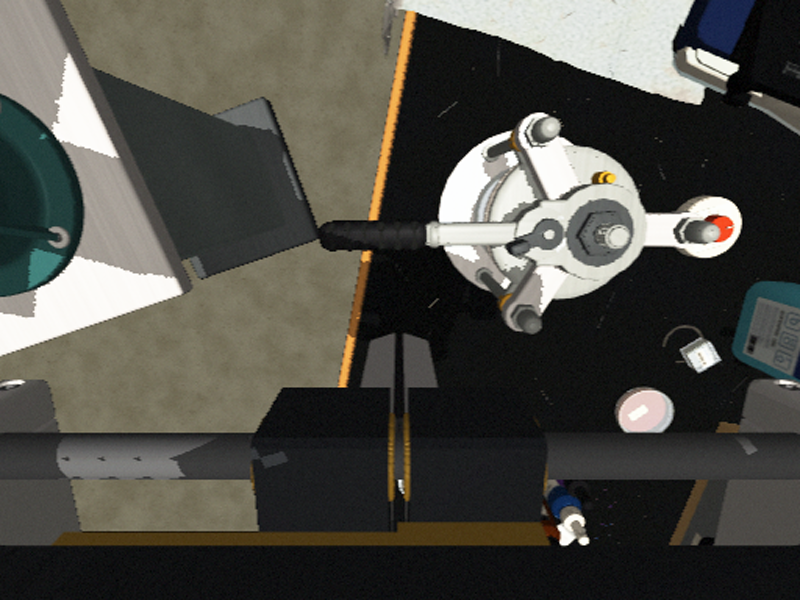

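```bash
python3 - <<'E'
from h import *
c=np.load("w.npy",allow_pickle=True).item()
P=lambda u,v,z:atz(c,u*.64,v*.64,z).round(4)
T=np.array([.3822,-.1985])
tx=np.array([np.cos(np.radians(71.4)),np.sin(np.radians(71.4))]);ty=np.array([tx[1],-tx[0]])
for n,u,v,z in [("tab",517,248,.201),("pin",548,235,.192),("nut",599,233,.192),("grip",373,235,.181),("h2",440,234,.181),("cap",545,128,.19),("cap",528,320,.19),("cap",704,231,.19)]:
    X=P(u,v,z);d=X[:2]-T;print(n,X,"tool xy cm",(d@tx*100).round(2),(d@ty*100).round(2))
E
```

```text
tab [ 0.4583 -0.1831  0.201 ] tool xy cm 3.89 6.72
pin [ 0.4795 -0.1834  0.192 ] tool xy cm 4.53 8.74
nut [ 0.5083 -0.1918  0.192 ] tool xy cm 4.66 11.74
grip [ 0.3806 -0.1514  0.181 ] tool xy cm 4.41 -1.65
h2 [ 0.4199 -0.164   0.181 ] tool xy cm 4.47 2.47
cap [ 0.4926 -0.1251  0.19  ] tool xy cm 10.48 8.12
cap [ 0.4558 -0.2314  0.19  ] tool xy cm -0.77 8.02
cap [ 0.5684 -0.2109  0.19  ] tool xy cm 4.76 18.04
```

```bash
python3 - <<'E'
from h import *
c=np.load("w.npy",allow_pickle=True).item();s=get_calibration("side")
print(proj(c,(.3822,-.1985,.2651))/.64)
# triangulate with side (crop coords 465 + 3.3*(px-270))
def side(u,v): return 270+(u-465)/3.3,145+v/3.3
def tri(*obs):
    A=[];b=[]
    for cal,u,v in obs:
        o,d=ray(cal,u,v);d/=np.linalg.norm(d);M=np.eye(3)-np.outer(d,d);A.append(M);b.append(M@o)
    return np.linalg.lstsq(np.vstack(A),np.hstack(b),rcond=None)[0].round(4)
t=get_calibration("top")
for n,w,S,T in [("tabtop",(517,248),(674,104),(206,322)),("capR",(545,128),(748,186),(92,243)),("capL",(528,320),(591,100),(334,321)),("capX",(704,231),(577,241),(280,68)),("stem",(617,236),(643,157),(222,206)),("gripend",(322,234),(762,34),(128,566))]:
    a=(c,w[0]*.64,w[1]*.64);b=(s,*side(*S));d=(t,140+T[0]/4.4,165+T[1]/4.4)
    print(n,"ws",tri(a,b),"ts",tri(d,b),"all",tri(a,b,d))
E
```

```text
[399.93496304 352.6570598 ]
tabtop ws [ 0.4593 -0.184   0.1962] ts [ 0.4596 -0.185   0.1958] all [ 0.4595 -0.1848  0.1954]
capR ws [ 0.4965 -0.1248  0.1789] ts [ 0.4967 -0.1273  0.1777] all [ 0.4967 -0.1264  0.1775]
capL ws [ 0.458  -0.2371  0.1782] ts [ 0.4578 -0.2398  0.1778] all [ 0.4579 -0.2388  0.1766]
capX ws [ 0.5763 -0.2152  0.1777] ts [ 0.5756 -0.217   0.1764] all [ 0.5762 -0.2164  0.1768]
stem ws [ 0.5145 -0.1934  0.1999] ts [ 0.5115 -0.1932  0.1956] all [ 0.5133 -0.1939  0.199 ]
gripend ws [ 0.3502 -0.1408  0.1768] ts [ 0.3493 -0.1426  0.175 ] all [ 0.3494 -0.1421  0.1747]
```

>>> send_rows(
  travel=[
    [0.85,3.3,0],
    [0.85,3.3,0],
    [0,0,3.5],
    [0,0,2.5],
    [0,0,1.2],
    [0,0,0],
  ],
  yaw=[0,0,0,0,0,0],
  fingers=[1,1,1,1,1,1],
)

```text
time: 3.65
ee_pos: [0.4496, -0.2031, 0.2884]
eef_rot: [-2.546, -1.833, 0.003]
contact_force: [-0.4, -0.9, -1.4]
opening: 0.0004
gripper_force: 0.0
```

```bash
python3 - <<'E'
from h import *
im=read_camera("wrist");c=get_calibration("wrist")
print(get_state()["ee_pos"],get_state()["contact_force"],proj(c,get_state()["ee_pos"]-[0,0,.097]))
print(proj(c,(.4593,-.184,.201)),proj(c,(.511,-.1935,.192)))
cv2.imwrite("pics/w2.png",cv2.resize(im[60:300,160:480,::-1],(800,600),interpolation=cv2.INTER_CUBIC))
E
```

```text
[ 0.45003496 -0.20342419  0.29035685] [-0.87918475  0.26063543  0.20166611] [255.95690565 225.76270735]
[260.00771407 199.56850979] [336.18192854 185.53147952]
```

View pics/w2.png

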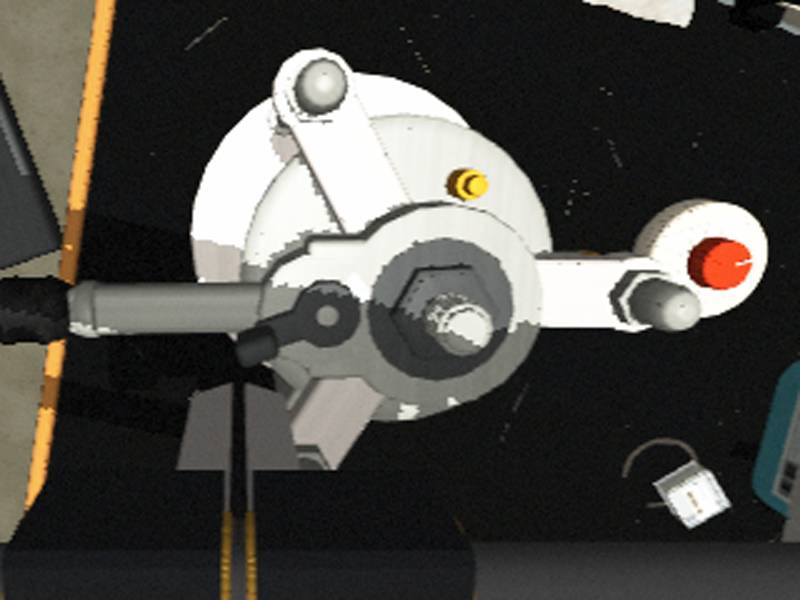

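>>> send_rows(
  travel=[
    [0.4,0,0],
    [0.4,0,0],
    [0.3,0,0],
    [0.3,0,0],
    [0.3,0,0],
    [0.3,0,0],
    [0.3,0,0],
    [0.1,0,0],
  ],
  yaw=[0,0,0,0,0,0,0,0],
  fingers=[1,1,1,1,1,1,1,1],
)

```text
time: 4.5
ee_pos: [0.4584, -0.1807, 0.2906]
eef_rot: [2.55, 1.834, 0.001]
contact_force: [1.2, -1.4, 0.1]
opening: 0.0008
gripper_force: 0.7
```

>>> send_rows(
  travel=[
    [0.2,0,0],
    [0.1,0,0],
  ],
  yaw=[0,0],
  fingers=[1,1],
)

```text
time: 4.7
ee_pos: [0.4591, -0.1779, 0.2906]
eef_rot: [2.55, 1.834, 0.001]
contact_force: [0.9, -1.7, -0.1]
opening: 0.0005
gripper_force: 0.7
```

>>> send_rows(
  travel=[
    [-0.8,0,0],
    [-0.9,0,0],
    [0,0,0],
  ],
  yaw=[0,0,0],
  fingers=[1,1,1],
)

```text
time: 5.0
ee_pos: [0.453, -0.195, 0.2904]
eef_rot: [-2.552, -1.832, 0.001]
contact_force: [0.3, -0.4, 0.4]
opening: 0.0001
gripper_force: 0.0
```

```bash
python3 - <<'E'
from h import *
im=read_camera("wrist");c=get_calibration("wrist")
print(get_state()["ee_pos"],get_state()["contact_force"])
cv2.imwrite("pics/w3.png",cv2.resize(im[60:300,160:480,::-1],(640,480),interpolation=cv2.INTER_CUBIC))
E
```

```text
[ 0.45312336 -0.19460505  0.29046691] [-0.50826606  0.11549967  0.01143113]
```

View pics/w3.png

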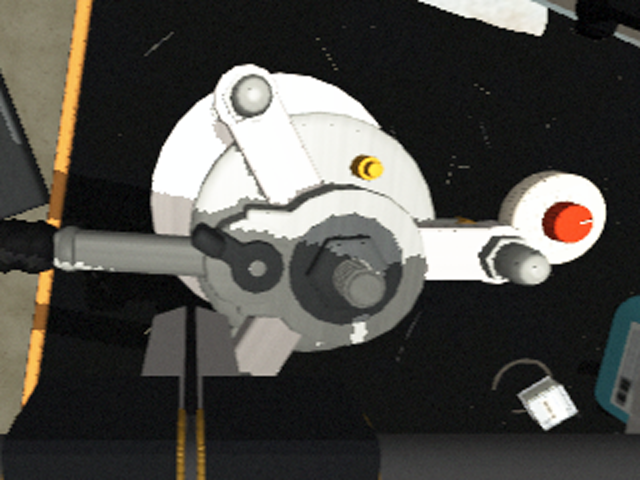

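>>> send_rows(
  travel=[
    [0,0,-2],
    [0,0,-2.5],
    [1,-4,0],
    [1.05,-4.05,0],
    [0,0,0],
    [0,0,0],
    [0,0,0],
    [0,0,0],
    [0,0,0],
    [0,0,0],
  ],
  yaw=[0,0,0,0,0.1435,0.1435,0.1435,0.1435,0.1435,0.1435],
  fingers=[1,1,1,1,0.66,0.66,0.66,0.66,0.66,0.66],
)

```text
time: 6.05
ee_pos: [0.3836, -0.1489, 0.3357]
eef_rot: [-3.085, -0.593, -0.0]
contact_force: [0.0, 0.1, -0.6]
opening: 0.0323
gripper_force: 0.0
```

>>> send_rows(
  travel=[
    [0,0,0],
    [0,0,0],
    [0,0,0],
    [0,0,0],
    [0,0,0],
    [0,0,0],
  ],
  yaw=[0.1435,0.1435,0.1435,0.1435,0.1435,0],
  fingers=[0.66,0.66,0.66,0.66,0.66,0.66],
)

```text
time: 6.65
ee_pos: [0.3836, -0.1489, 0.3357]
eef_rot: [-3.098, 0.518, 0.0]
contact_force: [-0.2, 0.2, 0.1]
opening: 0.0317
gripper_force: 0.0
```

```bash
python3 - <<'E'
from h import *
im=read_camera("wrist");c=get_calibration("wrist");s=get_state()
print(s["ee_pos"],s["eef_rot"],s["joint_positions"],s["contact_force"],s["opening"])
a=np.radians(161);ax=np.array([.511,-.1935])
for r in(.05,.1,.135,.169):print(r,proj(c,[*(ax+r*np.array([np.cos(a),np.sin(a)])),.185])*800/512)
cv2.imwrite("pics/w4.png",cv2.resize(im[:,:,::-1],(800,600),interpolation=cv2.INTER_CUBIC))
E
```

```text
[ 0.38359783 -0.14891656  0.33567383] [-3.09878614e+00  5.14242095e-01 -3.90968280e-05] [-5.08543467e-01 -2.29741696e-01  1.60308010e+00  4.18692204e-04
  1.76837491e+00  1.39123670e+00] [0.00407179 0.63357028 0.5661346 ] 0.03196018707005784
0.05 [400.37069614 160.92489998]
0.1 [399.99126242 255.95353333]
0.135 [399.74844796 316.76606786]
0.169 [399.52845487 371.86302552]
```

View pics/w4.png

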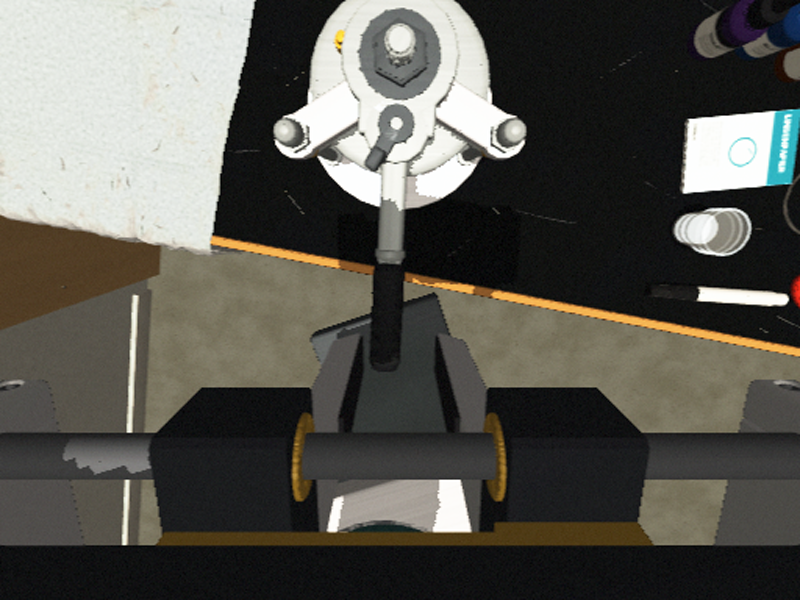

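>>> send_rows(
  travel=[
    [0,-0.65,0],
    [0,0,3],
    [0,0,3],
    [0,0,2],
    [0,0,0],
  ],
  yaw=[0.05,0,0,0,0],
  fingers=[0.66,0.66,0.66,0.66,0.66],
)

```text
time: 7.2
ee_pos: [0.3844, -0.142, 0.2524]
eef_rot: [-3.083, 0.592, 0.01]
contact_force: [-0.4, -0.1, -0.2]
opening: 0.0319
gripper_force: 0.0
```

>>> send_rows(
  travel=[
    [0.05,1.146,0],
    [0.05,1.146,0],
    [0.05,1.146,0],
    [0.05,1.146,0],
  ],
  yaw=[-0.085,-0.085,-0.085,-0.085],
  fingers=[0.66,0.66,0.66,0.66],
)

```text
time: 7.6
ee_pos: [0.3764, -0.1878, 0.2571]
eef_rot: [3.141, -0.057, 0.002]
contact_force: [0.6, 1.4, -1.1]
opening: 0.032
gripper_force: 0.6
```

>>> send_rows(
  travel=[
    [0.05,1.146,0],
    [0.05,1.146,0],
    [0.05,1.146,0],
    [0.05,1.146,0],
    [0.05,1.146,0],
    [0,0.3,0],
  ],
  yaw=[-0.085,-0.085,-0.085,-0.085,-0.085,-0.03],
  fingers=[0.66,0.66,0.66,0.66,0.66,0.66],
)

```text
time: 8.2
ee_pos: [0.3875, -0.2469, 0.2571]
eef_rot: [-3.073, -0.65, -0.002]
contact_force: [0.0, 0.6, 0.3]
opening: 0.0317
gripper_force: 0.6
```

```bash
cat >> h.py <<'E'
def rep():
    s=get_state();p=s["ee_pos"];ax=np.array([.511,-.1935]);d=p[:2]-ax
    h=np.degrees(np.arctan2(d[1],d[0]))%360
    v=s["eef_rot"];th=2*np.degrees(np.arctan2(v[1],v[0]))%360
    r=np.hypot(*d);t=np.array([d[1],-d[0]])/r
    print("t",round(s["time"],2),"r_pos",round(np.radians(161-h),3),"R",round(r,4),"r_yaw",round(np.radians((341-th+180)%360-180),3),"z",p[2].round(4),"Ftan",round(-s["contact_force"][:2]@t,2),"Frad",round(s["contact_force"][:2]@d/r,2),"q",s["joint_positions"].round(2))
E
python3 -c "
from h import *
rep()"
```

```text
t 8.2 r_pos -0.74 R 0.1345 r_yaw -0.748 z 0.2571 Ftan -0.52 Frad -0.24 q [-0.69 -0.1   1.65  0.    1.59  0.46]
```

>>> send_rows(
  travel=[
    [0.04,-1.08,0],
    [0.04,-1.08,0],
    [0.04,-1.08,0],
    [0.04,-1.08,0],
    [0.04,-1.08,0],
    [0.04,-1.08,0],
    [0.04,-1.08,0],
  ],
  yaw=[0.08,0.08,0.08,0.08,0.08,0.08,0.08],
  fingers=[0.66,0.66,0.66,0.66,0.66,0.66,0.66],
)

```text
time: 8.9
ee_pos: [0.3776, -0.1737, 0.2573]
eef_rot: [3.128, -0.233, 0.005]
contact_force: [0.6, -4.6, -2.5]
opening: 0.0318
gripper_force: 2.5
```

```bash
python3 -c "
from h import *
rep()"
```

```text
t 8.9 r_pos -0.185 R 0.1349 r_yaw -0.183 z 0.2573 Ftan 4.5 Frad -1.24 q [-0.57 -0.21  1.74 -0.    1.6   1.15]
```

>>> send_rows(
  travel=[
    [0.04,-1.08,0],
    [0.04,-1.08,0],
    [0.04,-1.08,0],
  ],
  yaw=[0.08,0.08,0.08],
  fingers=[0.66,0.66,0.66],
)

```text
time: 9.2
ee_pos: [0.3859, -0.1425, 0.2573]
eef_rot: [3.078, -0.606, 0.005]
contact_force: [0.6, -5.8, -1.5]
opening: 0.0321
gripper_force: 2.5
```

>>> send_rows(
  travel=[
    [0.04,-1.08,0],
    [0.04,-1.08,0],
    [0.04,-1.08,0],
  ],
  yaw=[0.08,0.08,0.08],
  fingers=[0.66,0.66,0.66],
)

```text
time: 9.5
ee_pos: [0.4015, -0.1143, 0.2573]
eef_rot: [2.983, -0.971, 0.005]
contact_force: [0.9, -5.8, -1.4]
opening: 0.0319
gripper_force: 2.5
```

```bash
python3 -c "
from h import *
rep()"
```

```text
t 9.5 r_pos 0.295 R 0.1352 r_yaw 0.297 z 0.2573 Ftan 4.19 Frad -4.11 q [-0.41 -0.2   1.74 -0.    1.61  1.79]
```

>>> send_rows(
  travel=[
    [0.05,1.164,0],
    [0.05,1.164,0],
    [0.05,1.164,0],
    [0.05,1.164,0],
    [0.05,1.164,0],
    [0.05,1.164,0],
    [0.05,1.164,0],
    [0.05,1.164,0],
    [0.05,1.164,0],
    [0.05,1.164,0],
  ],
  yaw=[-0.085,-0.085,-0.085,-0.085,-0.085,-0.085,-0.085,-0.085,-0.085,-0.085],
  fingers=[0.66,0.66,0.66,0.66,0.66,0.66,0.66,0.66,0.66,0.66],
)

```text
time: 10.5
ee_pos: [0.3788, -0.2241, 0.2574]
eef_rot: [3.12, 0.358, 0.003]
contact_force: [0.5, 0.9, 0.6]
opening: 0.032
gripper_force: 0.4
```

>>> send_rows(
  travel=[
    [0.05,1.164,0],
    [0.05,1.164,0],
  ],
  yaw=[-0.085,-0.085],
  fingers=[0.66,0.66],
)

```text
time: 10.7
ee_pos: [0.3859, -0.2461, 0.2573]
eef_rot: [-3.079, -0.622, -0.003]
contact_force: [0.2, 2.7, 0.5]
opening: 0.0323
gripper_force: 0.5
```

```bash
sed -i 's/-.1935/-.197/' h.py; python3 -c "
from h import *
rep()
cv2.imwrite('pics/w5.png',cv2.resize(read_camera('wrist')[:,:,::-1],(800,600)))"
```

```text
t 10.7 r_pos -0.705 R 0.1344 r_yaw -0.73 z 0.2573 Ftan -2.43 Frad -1.19 q [-0.69 -0.11  1.65  0.    1.59  0.48]
```

View pics/w5.png

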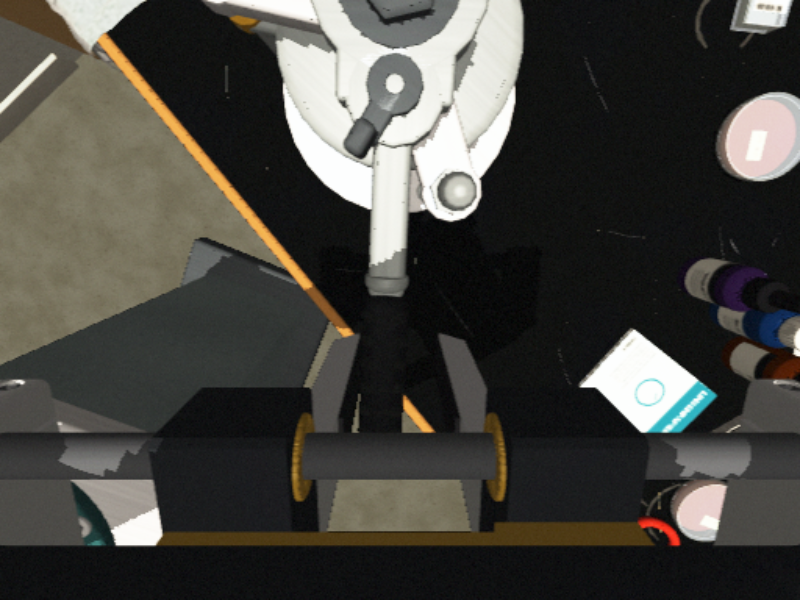

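>>> send_rows(
  travel=[
    [0.04,-1.08,0],
    [0.04,-1.08,0],
    [0.04,-1.08,0],
    [0.04,-1.08,0],
    [0.04,-1.08,0],
  ],
  yaw=[0.08,0.08,0.08,0.08,0.08],
  fingers=[0.66,0.66,0.66,0.66,0.66],
)

```text
time: 11.25
ee_pos: [0.3752, -0.1942, 0.257]
eef_rot: [3.136, -0.017, 0.003]
contact_force: [1.2, -4.9, -2.4]
opening: 0.0317
gripper_force: 2.5
```

```bash
python3 -c "
from h import *
rep()"
```

```text
t 11.25 r_pos -0.311 R 0.1358 r_yaw -0.321 z 0.257 Ftan 4.86 Frad -1.31 q [-0.61 -0.19  1.73 -0.    1.6   0.97]
```

>>> send_rows(
  travel=[
    [0.04,-1.08,0],
    [0.04,-1.08,0],
  ],
  yaw=[0.08,0.08],
  fingers=[0.66,0.66],
)

```text
time: 11.45
ee_pos: [0.3768, -0.1727, 0.2569]
eef_rot: [3.125, -0.268, 0.002]
contact_force: [-0.5, -5.1, -1.9]
opening: 0.0322
gripper_force: 2.5
```

```bash
python3 -c "
from h import *
rep()"
```

```text
t 11.45 r_pos -0.153 R 0.1364 r_yaw -0.161 z 0.2569 Ftan 5.15 Frad -0.45 q [-0.56 -0.21  1.74 -0.    1.61  1.18]
```

>>> send_rows(
  travel=[
    [0.04,-1.08,0],
    [0.04,-1.08,0],
  ],
  yaw=[0.08,0.08],
  fingers=[0.66,0.66],
)

```text
time: 11.65
ee_pos: [0.3818, -0.1517, 0.2569]
eef_rot: [3.094, -0.517, 0.002]
contact_force: [-0.9, -5.1, -1.6]
opening: 0.0319
gripper_force: 2.5
```

```bash
python3 -c "
from h import *
rep()"
```

```text
t 11.65 r_pos 0.006 R 0.1369 r_yaw -0.0 z 0.2569 Ftan 5.14 Frad -0.81 q [-0.51 -0.22  1.75 -0.    1.61  1.39]
```

>>> send_rows(
  travel=[
    [0.04,-1.08,0],
    [0.04,-1.08,0],
  ],
  yaw=[0.08,0.08],
  fingers=[0.66,0.66],
)

```text
time: 11.85
ee_pos: [0.3901, -0.1317, 0.2569]
eef_rot: [3.043, -0.763, 0.001]
contact_force: [-2.0, -4.4, -0.4]
opening: 0.0322
gripper_force: 2.5
```

```bash
python3 -c "
from h import *
rep()"
```

```text
t 11.85 r_pos 0.163 R 0.1374 r_yaw 0.16 z 0.2569 Ftan 4.79 Frad -0.31 q [-0.46 -0.22  1.75 -0.    1.61  1.6 ]
```

>>> send_rows(
  travel=[
    [0.04,-1.08,0],
    [0.04,-1.08,0],
  ],
  yaw=[0.08,0.08],
  fingers=[0.66,0.66],
)

```text
time: 12.05
ee_pos: [0.4014, -0.1133, 0.2569]
eef_rot: [2.973, -1.003, -0.0]
contact_force: [-3.6, -4.0, 0.5]
opening: 0.0317
gripper_force: 2.6
```

```bash
python3 -c "
from h import *
rep()"
```

```text
t 12.05 r_pos 0.321 R 0.1379 r_yaw 0.319 z 0.2569 Ftan 5.35 Frad 0.46 q [-0.41 -0.2   1.74 -0.    1.61  1.81]
```

>>> send_rows(
  travel=[
    [0.05,1.15,0],
    [0.05,1.15,0],
    [0.05,1.15,0],
    [0.05,1.15,0],
    [0.05,1.15,0],
    [0.05,1.15,0],
    [0.05,1.15,0],
    [0.05,1.15,0],
    [0.05,1.15,0],
    [0.05,1.15,0],
  ],
  yaw=[-0.085,-0.085,-0.085,-0.085,-0.085,-0.085,-0.085,-0.085,-0.085,-0.085],
  fingers=[0.66,0.66,0.66,0.66,0.66,0.66,0.66,0.66,0.66,0.66],
)

```text
time: 13.05
ee_pos: [0.3779, -0.2218, 0.2571]
eef_rot: [3.124, 0.324, 0.003]
contact_force: [1.5, 0.9, -0.0]
opening: 0.0318
gripper_force: 0.4
```

>>> send_rows(
  travel=[
    [0.05,1.15,0],
    [0.05,1.15,0],
  ],
  yaw=[-0.085,-0.085],
  fingers=[0.66,0.66],
)

```text
time: 13.25
ee_pos: [0.3845, -0.2436, 0.257]
eef_rot: [-3.086, -0.589, -0.003]
contact_force: [0.9, 2.2, 1.1]
opening: 0.032
gripper_force: 0.8
```

```bash
python3 -c "
from h import *
rep()"
```

```text
t 13.25 r_pos -0.685 R 0.1348 r_yaw -0.709 z 0.257 Ftan -1.77 Frad -1.66 q [-0.69 -0.11  1.66  0.    1.59  0.5 ]
```

>>> send_rows(
  travel=[
    [0.04,-1.08,0],
    [0.04,-1.08,0],
    [0.04,-1.08,0],
  ],
  yaw=[0.08,0.08,0.08],
  fingers=[0.66,0.66,0.66],
)

```text
time: 13.55
ee_pos: [0.3761, -0.2124, 0.2569]
eef_rot: [3.133, 0.203, 0.002]
contact_force: [1.0, -0.4, -0.2]
opening: 0.0317
gripper_force: 0.4
```

```bash
python3 -c "
from h import *
rep()"
```

```text
t 13.55 r_pos -0.445 R 0.1358 r_yaw -0.461 z 0.2569 Ftan 0.51 Frad -0.97 q [-0.65 -0.17  1.71 -0.    1.6   0.8 ]
```

>>> send_rows(
  travel=[
    [0.03,-0.81,0],
    [0.03,-0.81,0],
  ],
  yaw=[0.06,0.06],
  fingers=[0.66,0.66],
)

```text
time: 13.75
ee_pos: [0.3749, -0.1971, 0.2569]
eef_rot: [3.137, 0.016, 0.002]
contact_force: [-0.3, -5.2, -3.0]
opening: 0.0318
gripper_force: 2.5
```

```bash
python3 -c "
from h import *
rep()"
```

```text
t 13.75 r_pos -0.332 R 0.1361 r_yaw -0.342 z 0.2569 Ftan 5.23 Frad 0.28 q [-0.62 -0.19  1.72 -0.    1.6   0.94]
```

>>> send_rows(
  travel=[
    [0.03,-0.81,0],
    [0.03,-0.81,0],
  ],
  yaw=[0.06,0.06],
  fingers=[0.66,0.66],
)

```text
time: 13.95
ee_pos: [0.3755, -0.1811, 0.2569]
eef_rot: [3.132, -0.173, 0.001]
contact_force: [-2.0, -3.5, -1.5]
opening: 0.0322
gripper_force: 2.5
```

```bash
python3 -c "
from h import *
rep()"
```

```text
t 13.95 r_pos -0.215 R 0.1364 r_yaw -0.221 z 0.2569 Ftan 3.7 Frad 1.58 q [-0.58 -0.2   1.74 -0.    1.6   1.1 ]
```

>>> send_rows(
  travel=[
    [0.03,-0.81,0],
    [0.03,-0.81,0],
  ],
  yaw=[0.06,0.06],
  fingers=[0.66,0.66],
)

```text
time: 14.15
ee_pos: [0.378, -0.1651, 0.2569]
eef_rot: [3.116, -0.361, -0.0]
contact_force: [-3.2, -4.8, -0.9]
opening: 0.0317
gripper_force: 2.6
```

```bash
python3 -c "
from h import *
rep()"
```

```text
t 14.15 r_pos -0.096 R 0.1367 r_yaw -0.101 z 0.2569 Ftan 5.44 Frad 1.99 q [-0.55 -0.21  1.75 -0.    1.61  1.25]
```

>>> send_rows(
  travel=[
    [0.03,-0.81,0],
    [0.03,-0.81,0],
  ],
  yaw=[0.06,0.06],
  fingers=[0.66,0.66],
)

```text
time: 14.35
ee_pos: [0.3824, -0.1495, 0.2568]
eef_rot: [3.089, -0.547, -0.002]
contact_force: [-4.1, -3.5, 0.2]
opening: 0.032
gripper_force: 2.7
```

```bash
python3 -c "
from h import *
rep()"
```

```text
t 14.35 r_pos 0.022 R 0.1371 r_yaw 0.019 z 0.2568 Ftan 4.69 Frad 2.69 q [-0.51 -0.22  1.75 -0.    1.61  1.41]
```

>>> send_rows(
  travel=[
    [0.03,-0.81,0],
    [0.03,-0.81,0],
  ],
  yaw=[0.06,0.06],
  fingers=[0.66,0.66],
)

```text
time: 14.55
ee_pos: [0.3886, -0.1346, 0.2568]
eef_rot: [3.05, -0.731, -0.003]
contact_force: [-5.1, -4.4, 1.9]
opening: 0.032
gripper_force: 2.9
```

```bash
python3 -c "
from h import *
rep()"
```

```text
t 14.55 r_pos 0.14 R 0.1374 r_yaw 0.139 z 0.2568 Ftan 6.23 Frad 2.56 q [-0.47 -0.21  1.75 -0.01  1.61  1.57]
```

>>> send_rows(
  travel=[
    [0.03,-0.81,0],
    [0.03,-0.81,0],
  ],
  yaw=[0.06,0.06],
  fingers=[0.66,0.66],
)

```text
time: 14.75
ee_pos: [0.3965, -0.1205, 0.2568]
eef_rot: [3.001, -0.913, -0.005]
contact_force: [-6.9, -2.5, 1.5]
opening: 0.0318
gripper_force: 3.1
```

```bash
python3 -c "
from h import *
rep()"
```

```text
t 14.75 r_pos 0.258 R 0.1377 r_yaw 0.259 z 0.2568 Ftan 5.9 Frad 4.36 q [-0.43 -0.21  1.74 -0.01  1.61  1.73]
```

>>> send_rows(
  travel=[
    [0.02,-0.68,0],
  ],
  yaw=[0.05],
  fingers=[0.66],
)

```text
time: 14.85
ee_pos: [0.4003, -0.1148, 0.2567]
eef_rot: [2.978, -0.987, -0.005]
contact_force: [-7.4, -3.5, 2.4]
opening: 0.0319
gripper_force: 3.2
```

```bash
python3 -c "
from h import *
rep()"
```

```text
t 14.85 r_pos 0.307 R 0.1379 r_yaw 0.308 z 0.2567 Ftan 7.25 Frad 3.85 q [-0.41 -0.2   1.74 -0.    1.61  1.8 ]
```

>>> send_rows(
  travel=[
    [0.05,1.15,0],
    [0.05,1.15,0],
    [0.05,1.15,0],
    [0.05,1.15,0],
    [0.05,1.15,0],
    [0.05,1.15,0],
    [0.05,1.15,0],
    [0.05,1.15,0],
    [0.05,1.15,0],
    [0.05,1.15,0],
  ],
  yaw=[-0.085,-0.085,-0.085,-0.085,-0.085,-0.085,-0.085,-0.085,-0.085,-0.085],
  fingers=[0.66,0.66,0.66,0.66,0.66,0.66,0.66,0.66,0.66,0.66],
)

```text
time: 15.85
ee_pos: [0.3789, -0.2236, 0.257]
eef_rot: [3.123, 0.34, 0.003]
contact_force: [0.8, 1.9, 0.4]
opening: 0.0321
gripper_force: 0.4
```

>>> send_rows(
  travel=[
    [0.05,1.15,0],
    [0.02,0.7,0],
    [0.03,-0.81,0],
    [0.03,-0.81,0],
    [0.03,-0.81,0],
  ],
  yaw=[-0.085,-0.05,0.06,0.06,0.06],
  fingers=[0.66,0.66,0.66,0.66,0.66],
)

```text
time: 16.35
ee_pos: [0.3778, -0.2178, 0.2569]
eef_rot: [3.129, 0.259, 0.002]
contact_force: [-0.4, -0.8, -1.6]
opening: 0.0322
gripper_force: 0.4
```

```bash
python3 -c "
from h import *
rep()"
```

```text
t 16.35 r_pos -0.487 R 0.1348 r_yaw -0.497 z 0.2569 Ftan 0.75 Frad 0.57 q [-0.65 -0.16  1.7  -0.    1.6   0.75]
```

>>> send_rows(
  travel=[
    [0.02,-0.675,0],
    [0.02,-0.675,0],
  ],
  yaw=[0.05,0.05],
  fingers=[0.66,0.66],
)

```text
time: 16.55
ee_pos: [0.3762, -0.2052, 0.257]
eef_rot: [3.135, 0.103, 0.002]
contact_force: [-0.7, -5.6, -2.5]
opening: 0.0321
gripper_force: 2.9
```

```bash
python3 -c "
from h import *
rep()"
```

```text
t 16.55 r_pos -0.392 R 0.135 r_yaw -0.397 z 0.257 Ftan 5.57 Frad 1.07 q [-0.63 -0.18  1.71 -0.    1.6   0.88]
```

>>> send_rows(
  travel=[
    [0.02,-0.675,0],
    [0.02,-0.675,0],
  ],
  yaw=[0.05,0.05],
  fingers=[0.66,0.66],
)

```text
time: 16.75
ee_pos: [0.3759, -0.1924, 0.2569]
eef_rot: [3.135, -0.055, 0.001]
contact_force: [0.0, -6.9, -2.4]
opening: 0.0321
gripper_force: 3.2
```

```bash
python3 -c "
from h import *
rep()"
```

```text
t 16.75 r_pos -0.298 R 0.1352 r_yaw -0.297 z 0.2569 Ftan 6.87 Frad -0.28 q [-0.6  -0.19  1.73 -0.    1.6   1.  ]
```

>>> send_rows(
  travel=[
    [0.02,-0.675,0],
  ],
  yaw=[0.05],
  fingers=[0.66],
)

```text
time: 16.85
ee_pos: [0.3761, -0.1857, 0.2569]
eef_rot: [3.132, -0.133, 0.001]
contact_force: [-2.7, -7.7, -1.7]
opening: 0.0316
gripper_force: 3.3
```

```bash
python3 -c "
from h import *
rep()"
```

```text
t 16.85 r_pos -0.248 R 0.1353 r_yaw -0.246 z 0.2569 Ftan 7.86 Frad 2.04 q [-0.59 -0.2   1.73 -0.01  1.6   1.07]
```

>>> send_rows(
  travel=[
    [0.02,-0.54,0],
  ],
  yaw=[0.04],
  fingers=[0.66],
)

```text
time: 16.95
ee_pos: [0.3766, -0.1803, 0.2569]
eef_rot: [3.129, -0.196, -0.0]
contact_force: [-2.5, -7.2, -1.0]
opening: 0.032
gripper_force: 3.4
```

```bash
python3 -c "
from h import *
rep()"
```

```text
t 16.95 r_pos -0.208 R 0.1354 r_yaw -0.207 z 0.2569 Ftan 7.49 Frad 1.59 q [-0.58 -0.2   1.74 -0.01  1.6   1.12]
```

>>> send_rows(
  travel=[
    [0.02,-0.54,0],
  ],
  yaw=[0.04],
  fingers=[0.66],
)

```text
time: 17.05
ee_pos: [0.3773, -0.1751, 0.2569]
eef_rot: [3.124, -0.258, -0.001]
contact_force: [-3.1, -7.1, -0.8]
opening: 0.0319
gripper_force: 3.5
```

```bash
python3 -c "
from h import *
rep()"
```

```text
t 17.05 r_pos -0.169 R 0.1355 r_yaw -0.167 z 0.2569 Ftan 7.47 Frad 1.95 q [-0.57 -0.21  1.74 -0.01  1.61  1.17]
```

>>> send_rows(
  travel=[
    [0.02,-0.54,0],
    [0.02,-0.54,0],
  ],
  yaw=[0.04,0.04],
  fingers=[0.66,0.66],
)

```text
time: 17.25
ee_pos: [0.3792, -0.1646, 0.2568]
eef_rot: [3.111, -0.383, -0.002]
contact_force: [-3.8, -7.9, 0.2]
opening: 0.0316
gripper_force: 3.7
```

```bash
python3 -c "
from h import *
rep()"
```

```text
t 17.25 r_pos -0.09 R 0.1357 r_yaw -0.086 z 0.2568 Ftan 8.62 Frad 1.82 q [-0.54 -0.21  1.74 -0.01  1.61  1.27]
```

>>> send_rows(
  travel=[
    [0.02,-0.54,0],
  ],
  yaw=[0.04],
  fingers=[0.66],
)

```text
time: 17.35
ee_pos: [0.3805, -0.1594, 0.2568]
eef_rot: [3.103, -0.446, -0.003]
contact_force: [-5.9, -6.0, -0.1]
opening: 0.0318
gripper_force: 3.8
```

```bash
python3 -c "
from h import *
rep()"
```

```text
t 17.35 r_pos -0.051 R 0.1358 r_yaw -0.046 z 0.2568 Ftan 7.43 Frad 3.95 q [-0.53 -0.21  1.74 -0.01  1.61  1.33]
```

>>> send_rows(
  travel=[
    [0.02,-0.54,0],
  ],
  yaw=[0.04],
  fingers=[0.66],
)

```text
time: 17.45
ee_pos: [0.382, -0.1542, 0.2568]
eef_rot: [3.093, -0.508, -0.004]
contact_force: [-5.9, -6.7, 0.4]
opening: 0.0322
gripper_force: 3.9
```

```bash
python3 -c "
from h import *
rep()"
```

```text
t 17.45 r_pos -0.011 R 0.1359 r_yaw -0.006 z 0.2568 Ftan 8.25 Frad 3.45 q [-0.52 -0.21  1.75 -0.01  1.61  1.38]
```

>>> send_rows(
  travel=[
    [0.02,-0.675,0],
  ],
  yaw=[0.05],
  fingers=[0.66],
)

```text
time: 17.55
ee_pos: [0.3841, -0.1479, 0.2568]
eef_rot: [3.079, -0.586, -0.005]
contact_force: [-7.2, -5.5, 1.1]
opening: 0.0319
gripper_force: 4.0
```

```bash
python3 -c "
from h import *
rep()"
```

```text
t 17.55 r_pos 0.038 R 0.1361 r_yaw 0.044 z 0.2568 Ftan 7.77 Frad 4.71 q [-0.5  -0.21  1.75 -0.01  1.61  1.45]
```

>>> send_rows(
  travel=[
    [0,0,0],
    [0,0,0],
  ],
  yaw=[0,0],
  fingers=[0.66,0.66],
)

```text
time: 17.75
ee_pos: [0.3843, -0.1472, 0.2568]
eef_rot: [3.082, -0.581, -0.005]
contact_force: [-6.1, -4.0, 1.9]
opening: 0.0323
gripper_force: 2.8
```

>>> send_rows(
  travel=[
    [0,0.2,0],
  ],
  yaw=[-0.015],
  fingers=[0.66],
)

```text
time: 17.85
ee_pos: [0.3837, -0.1489, 0.2568]
eef_rot: [3.087, -0.557, -0.004]
contact_force: [-4.0, -2.4, 1.1]
opening: 0.0318
gripper_force: 2.2
```

>>> send_rows(
  travel=[
    [0,0.2,0],
  ],
  yaw=[-0.015],
  fingers=[0.66],
)

```text
time: 17.95
ee_pos: [0.3833, -0.1507, 0.2568]
eef_rot: [3.092, -0.534, -0.003]
contact_force: [-3.7, -2.1, 0.2]
opening: 0.0319
gripper_force: 1.7
```

```bash
python3 -c "
from h import *
rep()"
```

```text
t 17.95 r_pos 0.016 R 0.1359 r_yaw 0.01 z 0.2568 Ftan 3.19 Frad 2.78 q [-0.51 -0.21  1.75 -0.    1.61  1.4 ]
```

>>> send_rows(
  travel=[
    [0,0.2,0],
  ],
  yaw=[-0.015],
  fingers=[0.66],
)

```text
time: 18.05
ee_pos: [0.3831, -0.1523, 0.2567]
eef_rot: [3.098, -0.51, -0.0]
contact_force: [-3.3, -1.4, 0.1]
opening: 0.032
gripper_force: 1.3
```

>>> send_rows(
  travel=[
    [0,0.2,0],
  ],
  yaw=[-0.015],
  fingers=[0.66],
)

```text
time: 18.15
ee_pos: [0.383, -0.1539, 0.2566]
eef_rot: [3.103, -0.486, 0.002]
contact_force: [-2.3, -1.1, -0.3]
opening: 0.0321
gripper_force: 0.9
```

```bash
python3 -c "
from h import *
rep()"
```

```text
t 18.15 r_pos -0.007 R 0.1351 r_yaw -0.021 z 0.2566 Ftan 1.74 Frad 1.87 q [-0.52 -0.21  1.75 -0.    1.61  1.36]
```

>>> send_rows(
  travel=[
    [0,0.2,0],
  ],
  yaw=[-0.015],
  fingers=[0.66],
)

```text
time: 18.25
ee_pos: [0.3827, -0.1556, 0.2564]
eef_rot: [-3.107, 0.463, -0.003]
contact_force: [-1.3, -1.3, 0.4]
opening: 0.0319
gripper_force: 0.5
```

>>> send_rows(
  travel=[
    [0,0.2,0],
  ],
  yaw=[-0.015],
  fingers=[0.66],
)

```text
time: 18.35
ee_pos: [0.3823, -0.1573, 0.2561]
eef_rot: [-3.11, 0.439, -0.003]
contact_force: [0.3, 0.0, -1.2]
opening: 0.0321
gripper_force: 0.1
```

>>> send_rows(
  travel=[
    [0,0.2,0],
  ],
  yaw=[-0.015],
  fingers=[0.66],
)

```text
time: 18.45
ee_pos: [0.3816, -0.1591, 0.2558]
eef_rot: [-3.113, 0.415, -0.002]
contact_force: [-0.2, -0.8, -0.4]
opening: 0.0322
gripper_force: 0.0
```

```bash
python3 -c "
from h import *
rep()"
```

```text
t 18.45 r_pos -0.047 R 0.1348 r_yaw -0.067 z 0.2558 Ftan 0.78 Frad -0.05 q [-0.53 -0.21  1.74  0.    1.61  1.3 ]
```

>>> send_rows(
  travel=[
    [0.02,-0.54,0],
    [0.02,-0.54,0],
    [0.02,-0.54,0],
  ],
  yaw=[0.04,0.04,0.04],
  fingers=[0.66,0.66,0.66],
)

```text
time: 18.75
ee_pos: [0.3862, -0.1457, 0.2556]
eef_rot: [3.077, -0.606, -0.001]
contact_force: [-3.1, -7.0, 0.4]
opening: 0.0322
gripper_force: 3.9
```

```bash
python3 -c "
from h import *
rep()"
```

```text
t 18.75 r_pos 0.059 R 0.1349 r_yaw 0.057 z 0.2556 Ftan 7.62 Frad 0.23 q [-0.49 -0.21  1.75 -0.01  1.61  1.46]
```

>>> send_rows(
  travel=[
    [0.02,-0.54,0],
  ],
  yaw=[0.04],
  fingers=[0.66],
)

```text
time: 18.85
ee_pos: [0.3882, -0.1409, 0.2556]
eef_rot: [3.064, -0.668, -0.002]
contact_force: [-3.2, -7.0, -0.1]
opening: 0.0319
gripper_force: 4.0
```

```bash
python3 -c "
from h import *
rep()"
```

```text
t 18.85 r_pos 0.097 R 0.135 r_yaw 0.097 z 0.2556 Ftan 7.75 Frad 0.01 q [-0.48 -0.21  1.75 -0.01  1.61  1.52]
```

>>> send_rows(
  travel=[
    [0.02,-0.54,0],
    [0.02,-0.54,0],
  ],
  yaw=[0.04,0.04],
  fingers=[0.66,0.66],
)

```text
time: 19.05
ee_pos: [0.3929, -0.1313, 0.2555]
eef_rot: [3.035, -0.79, -0.004]
contact_force: [-5.5, -6.5, 1.3]
opening: 0.0319
gripper_force: 4.2
```

```bash
python3 -c "
from h import *
rep()"
```

```text
t 19.05 r_pos 0.176 R 0.1352 r_yaw 0.178 z 0.2555 Ftan 8.33 Frad 1.62 q [-0.46 -0.21  1.74 -0.01  1.61  1.62]
```

>>> send_rows(
  travel=[
    [0.02,-0.54,0],
  ],
  yaw=[0.04],
  fingers=[0.66],
)

```text
time: 19.15
ee_pos: [0.3955, -0.1266, 0.2555]
eef_rot: [3.018, -0.85, -0.005]
contact_force: [-6.1, -7.5, 1.8]
opening: 0.032
gripper_force: 4.3
```

```bash
python3 -c "
from h import *
rep()"
```

```text
t 19.15 r_pos 0.216 R 0.1353 r_yaw 0.218 z 0.2555 Ftan 9.59 Frad 1.35 q [-0.44 -0.2   1.74 -0.01  1.61  1.68]
```

>>> send_rows(
  travel=[
    [0.02,-0.54,0],
  ],
  yaw=[0.04],
  fingers=[0.66],
)

```text
time: 19.25
ee_pos: [0.3983, -0.122, 0.2555]
eef_rot: [3.0, -0.911, -0.005]
contact_force: [-5.8, -7.5, 0.9]
opening: 0.0321
gripper_force: 4.4
```

```bash
python3 -c "
from h import *
rep()"
```

```text
t 19.25 r_pos 0.255 R 0.1354 r_yaw 0.258 z 0.2555 Ftan 9.47 Frad 0.72 q [-0.43 -0.2   1.74 -0.01  1.61  1.73]
```

>>> send_rows(
  travel=[
    [0,0,0],
    [0.01,0.35,0],
    [0.01,0.35,0],
    [0.01,0.35,0],
    [0.01,0.35,0],
    [0.01,0.2,0],
    [0,0,0],
  ],
  yaw=[0,-0.025,-0.025,-0.025,-0.025,-0.015,0],
  fingers=[0.66,0.66,0.66,0.66,0.66,0.66,0.66],
)

```text
time: 19.95
ee_pos: [0.392, -0.1343, 0.2556]
eef_rot: [-3.054, 0.734, -0.0]
contact_force: [0.1, 0.0, -0.3]
opening: 0.0319
gripper_force: 0.0
```

```bash
python3 -c "
from h import *
rep();print(get_state()['gripper_force'])
cv2.imwrite('pics/w6.png',cv2.resize(read_camera('wrist')[:,:,::-1],(800,600)))"
```

```text
t 19.95 r_pos 0.153 R 0.1345 r_yaw 0.14 z 0.2556 Ftan -0.08 Frad -0.06 q [-0.47 -0.21  1.74  0.    1.61  1.57]
0.0
```

View pics/w6.png

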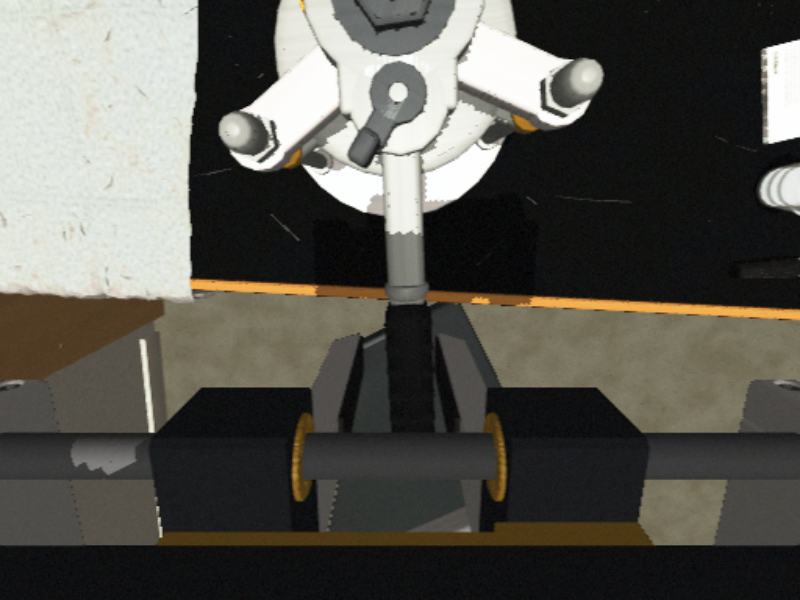

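>>> send_rows(
  travel=[
    [0,0.2,0],
    [0,0,-1.5],
    [0,0,-3],
    [0,0,-4],
    [-2,0,-2],
    [-3,0,0],
    [0,0,0],
  ],
  yaw=[0,0,0,0,0,0,0],
  fingers=[0.66,0.66,0.66,0.66,0.66,0.66,0.66],
)

```text
time: 20.7
ee_pos: [0.3452, -0.1125, 0.3624]
eef_rot: [3.054, -0.733, 0.005]
contact_force: [0.6, 0.2, 0.3]
opening: 0.0318
gripper_force: 0.0
```

```bash
python3 -c "
from h import *
rep()
cv2.imwrite('pics/w7.png',cv2.resize(read_camera('wrist')[:,:,::-1],(800,600)))"
```

```text
t 20.7 r_pos 0.14 R 0.1861 r_yaw 0.14 z 0.3624 Ftan -0.5 Frad -0.42 q [-0.47 -0.34  1.63  0.    1.85  1.57]
```

View pics/w7.png

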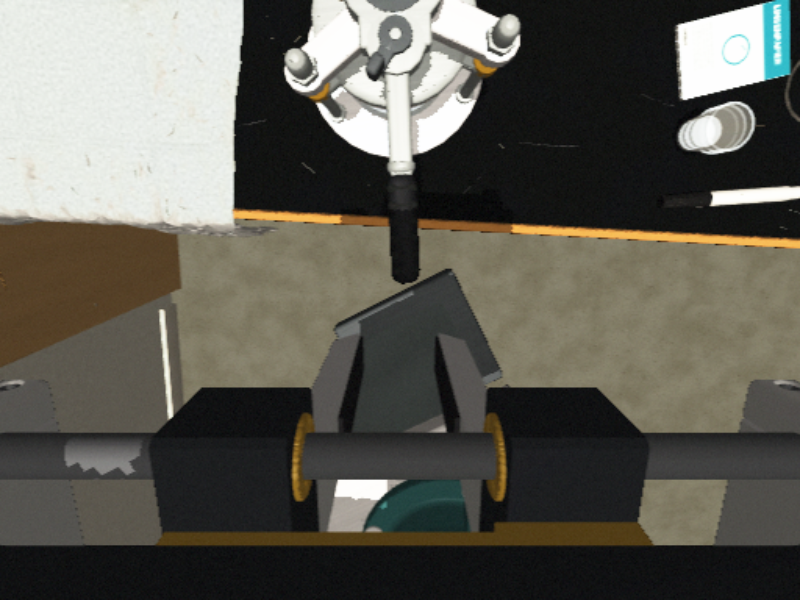

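The gripper is clear of the wrench. The lever tab, at about (377,65), is on the tightening (left) side. The handle is free, with its grip end at about (404,275).

```bash
python3 -c "
from rig import sign_off
print(sign_off())"
```

```text
the job is handed in; nothing more can be done
None
```

I flipped the reversing lever to the tightening side and drove the lid down until the pull at the grip read about 9.5 N in motion (the finger-pad reading suggested nearer 9 N). The gripper then let go and moved clear, with the lever still on the tightening side, and I handed the job in at about 21 s with no verdict returned; I did not re-photograph the bystanders, but the arm only worked at the wrench.

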